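Sweep the D-ring buckles into the parts tray

ROBOT

A 6-joint arm with a two-finger parallel gripper is mounted at the origin on the work surface. World frame = base frame: x ahead of the robot, y to its left, z up, the work surface at z = 0. Lengths are in mm, angles in rad, forces in N, time in s.
With the tool pointing down it reaches from about 275 to 1000 mm from the base axis. Payload 8.4 kg.
Tool frame: the origin (TCP) lies between the finger pads; the fingertips stand 17 mm ahead of it and the grasp point (between the pads) lies 2 mm behind it; z points along the fingers, y is the line along which they close (so a half turn about z gives the same grasp; the last joint's range is limited). The gripper opens to 85 mm and grips with 20 to 120 N. Pads are 22 mm wide; open, the fingers measure 114 mm over their backs; the gripper's body (76 mm by 85 mm) begins 54 mm behind the grasp point. The pads swing forward as they close: fully open they stand 13 mm farther back than shut.
Start: joints at [-1.232, 0.353, 1.633, -0, 1.155, -0.002], TCP at [208.899, -589.058, 248.281] pointing down, gripper open.
Joint ranges: [-2.63, 2.63], [-0.92, 2.1], [0.06, 2.66], [-1.3, 4.44], [0, 2.69], [-3.02, 3.02]. Speed limits (rad/s): [2.22, 2.22, 2.79, 3.14, 3.14, 3.14].

INTERFACE

Orientations are given as [roll, pitch, yaw] about the fixed x, y, z axes, in that order (R = Rz(yaw) Ry(pitch) Rx(roll)).
In Python, from rig import sense, grab_frame, sign_off gives the robot as it stands. The module is installed in compiled form; this text tells all that it offers.
- The arm moves only by the tool send_rows, never from a script. Its argument "moves" is a list that holds one entry, the list of rows, each a list of 7 numbers: the shift along the world's x, y, z in m, then the turn, a rotation vector about the world's x, y, z in rad, then the opening, from -1 (shut) to 1 (fully open). In form: [[[dx, dy, dz, rx, ry, rz, jaw], ...]]. A call has 1 to 10 rows; each row shifts and turns the commanded pose from where the row before left it; what a row does not reach is not made up. A row lasts 1/10 s, in which the tool goes at most 50 mm and 8.59 degrees, less where a joint would pass 70% of its speed; a pose out of reach is approached as far as the arm can. A call with a gripper value outside its range is refused whole. The fingers move at their own pace and stop on an object; "grip_force" is the grip in N (left out, the last holds). Time passes only in rows, so rows that do not move let the fingers close. It gives the time, the measured TCP pose, the force, the opening and the grip force at its end, in the units of the state.
- sense(): the state, without advancing time (a new reading comes with each control period).
- grab_frame(name): name is "scene" or "top" or "wrist"; returns a dict with "img" (480x640x3 uint8, red, green, blue), "mtx" (3x3 intrinsics, pixels), "rvec" (rotation vector, rad) and "tvec" (3), from world to camera coordinates, as OpenCV has them; the wrist camera has in their place "T_tool_cam" (4x4, takes a point from camera to tool coordinates, whose origin is the TCP and whose axes are the flange's). Camera axes: x right, y down, z forward; pixel columns grow to the right and rows downward; lengths in mm; the calibration is good to about 2 mm. A picture is of the moment at which its call begins: read the wrist's pose just before it. There is no depth.
- sign_off(): hands the job in; it is judged then, once.
The state is a dict: "clock": time; "qpos": joint angles; "qvel": joint speeds; "joint_efforts": joint torques, N m; "eef_pos": TCP position; "tcp_rot": TCP orientation; "contact_force": force on the tool from outside, world axes, zero at the start; "wrist_torque": the same for the moment, N m; "opening": opening from 0.0 (shut) to 1.0 (fully open); "grasp_force": force on a finger pad.
Only numpy, scipy, OpenCV 4.12 (cv2) and the standard library are available. Lean on these libraries where they do the work, as an engineer would, in place of code of your own. Each camera call takes 0.05 s, during which the arm holds its last target. There are 200 camera calls.

TASK

Sweep the three loose D-ring buckles across the white trimming board and over its edge into the plain undivided tray beside it, so that all three come to rest in that tray with none left hanging on the edge of the board. Slide them with the fingers, never pick one up, and leave the brass tape measure and the finger sleeve standing where they are on the board.

Things in the scene. Friction and masses are not known exactly. Their poses are not given: they have to be found in the camera images.
- trim_board: white plastic trimming board lying on the counter, fixed, 320 (its x) x 260 (its y) x 20 mm high. Origin: centre of its underside, on the counter. The two trays stand at its +y and -y edges; a low clip board with a splint (under 80 mm high) lies on the counter beyond its far edge, clear of the work
- plain_tray: shallow empty metal tray, no dividers, fixed, 280 (its x) x 110 (its y) x 11 mm high, walls and floor 3 mm thick; rim 9 mm below the board's surface. Origin: centre of its underside. Stands parallel to the board, 1 mm from its +y or -y edge (which one changes); origin 186 mm from the board's along the board's y and 30 mm towards its -x
- divided_tray: tray of the same outside size at the board's other y edge, split by thin walls into eight compartments that hold small rivets; fixed; no buckle belongs in it. Origin: centre of its underside
- d_ring1: chrome steel D-ring strap buckle lying flat on the trimming board, turned any way, of 6 mm round bar: 46 mm over all along its y (straight bar, on its -x side), 36 mm along its x (bow on its +x side), 6 mm high, about 30 g. Origin: centre of its outline, at half its thickness (3 mm above what it lies on). Loose; slides easily when pushed by a fingertip 1 to 3 mm above the board
- d_ring2: the second D-ring, same as d_ring1
- d_ring3: the third D-ring, same as d_ring1
- tape_measure: heavy round brass tape-measure housing lying flat on the board near its far (+x) edge, 56 mm in diameter, 24 mm high, with a 20 mm winding knob on top to 38 mm; loose, 0.35 kg, to be left alone. Origin: centre of its underside
- finger_sleeve: translucent green finger sleeve standing upright on the board near its far (+x) edge, 25 mm in diameter at the foot, 56 mm high; loose and light, to be left alone. Origin: centre of its underside
Mind the look-alikes: they are no part of the job. What is shaped like the d_ring1 but orange is not meant.

How it is judged:
By the outcome, as a careful person would: the job done as asked, in the order asked, and still so for the second after the job is handed in, with the robot touching nothing.
It also fails if it takes over 61 s, if anything falls off the work surface, if the arm or the gripper's body presses on something with over 40 N, if the wrist force passes 120 N, or if a joint passes its speed limit or range.

## Working session

There is one attempt and no reset: what is moved stays moved. The work goes in short steps, Python scripts to look and compute and a tool call to move; the robot and the scene stay as the last step left them, time stands still between calls to the robot, and variables do not carry over. Pictures are saved under pics/ and viewed, at most 10 in all, crops included, and the job is handed in when it is done.

Besides the shell and the picture viewer there is one more tool, called after ">>>" as name(argument=value, ...) on one line, values as JSON. send_rows: Moves the arm, as the interface text tells. Its arguments: {"type":"object","properties":{"moves":{"type":"array"},"grip_force":{"type":"number"}},"required":["moves"]}

```bash
mkdir -p pics
python3 - <<'E'
from rig import *
import cv2,pickle
s=sense();print(s)
d={}
for n in("scene","top"):
    f=grab_frame(n);d[n]=f;cv2.imwrite(f"pics/{n}0.png",f["img"][:,:,::-1]);print(n,f["mtx"],f["rvec"],f["tvec"])
pickle.dump(d,open("f0.pkl","wb"))
E
```

```text
{'clock': 0.0, 'qpos': array([-1.23237586e+00,  3.53673167e-01,  1.63416979e+00, -1.87869724e-05,
        1.15518926e+00, -2.39382781e-03]), 'qvel': array([-4.70549976e-04,  1.35949820e-03,  2.57567559e-05,  6.01288733e-04,
       -1.20002944e-03,  5.86876300e-05]), 'joint_efforts': array([ 2.75539547e-03, -6.05247831e+01, -3.42065942e+01,  1.25041461e-04,
        9.20624589e-03,  2.32526361e-05]), 'eef_pos': array([ 208.75118686, -588.60813789,  247.53078345]), 'tcp_rot': array([-3.14015306e+00,  1.37306258e-05,  3.40821902e-01]), 'contact_force': array([-0.20142988,  0.1603185 ,  0.22057026]), 'wrist_torque': array([ 0.01144164,  0.01218323, -0.01262064]), 'grasp_force': 0.0, 'opening': 0.9960794042320993}
scene [[489.64449912   0.         312.81343396]
 [  0.         489.64449912 242.47877375]
 [  0.           0.           1.        ]] [ 2.31740779  1.33086006 -0.36962115] [-246.06247355 -364.27385089 1037.08982992]
top [[618.90837387   0.         321.12430338]
 [  0.         618.90837387 243.35246635]
 [  0.           0.           1.        ]] [ 2.10409471 -2.15569913  0.20183112] [  17.74438577  493.50305566 1137.47207516]
```

View pics/top0.png

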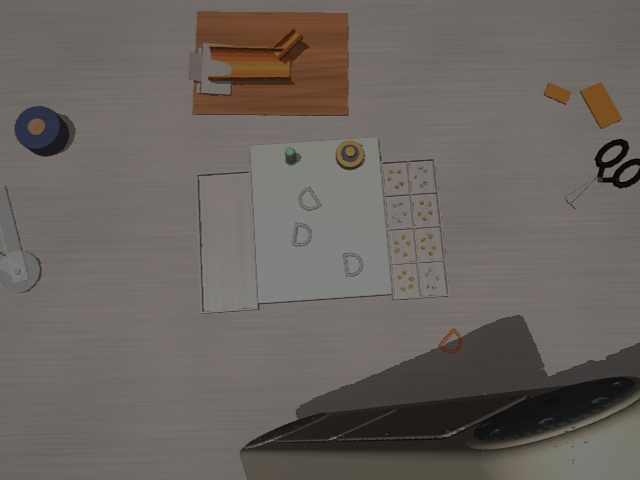

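View pics/scene0.png

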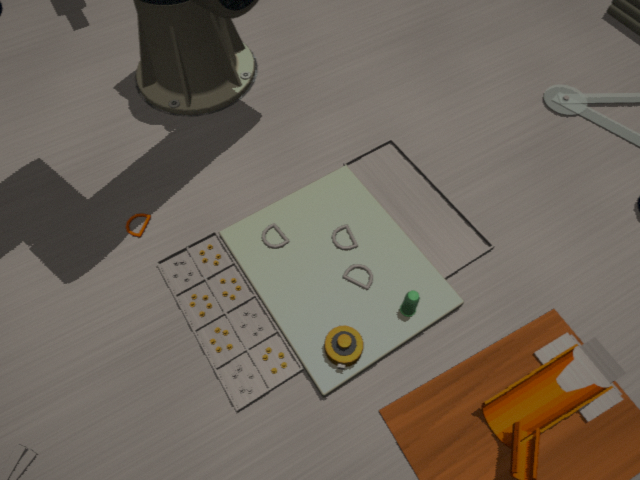

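The top view shows the board with corners (250,144), (379,138), (392,295) and (257,303). The plain tray is on its left (+y). The rings are at (309,198), (302,234) and (352,265), the sleeve at (291,156) and the tape at (350,153). The orange look-alike at (451,341) is off the board. The scene view shows the rings at (358,276), (345,238) and (274,237).

```bash
cat > h.py <<'E'
import cv2,numpy as np
def P(f):
    R=cv2.Rodrigues(np.array(f["rvec"]))[0];return R,np.array(f["tvec"]).ravel()
def plane(f,uv,z):
    R,t=P(f);uv=np.atleast_2d(np.array(uv,float))
    d=(np.linalg.inv(f["mtx"])@np.c_[uv,np.ones(len(uv))].T).T@R
    c=-R.T@t
    return c+d*((z-c[2])/d[:,2])[:,None]
def tri(f,g,a,b):
    M=[x["mtx"]@np.c_[P(x)] for x in(f,g)]
    X=cv2.triangulatePoints(M[0],M[1],np.array(a,float).T,np.array(b,float).T)
    return (X[:3]/X[3]).T
E
python3 - <<'E'
from h import *;import pickle
np.set_printoptions(precision=1,suppress=True)
d=pickle.load(open("f0.pkl","rb"));T,S=d["top"],d["scene"]
t=[(257,303),(392,295),(379,138),(250,144),(309,198),(302,234),(352,265),(350,152),(290,150)]
s=[(346,166),(220,232),(322,395),(462,302),(358,276),(345,238),(274,237),(344,341),(412,294)]
print(tri(T,S,t,s))
B=plane(T,t[:4],20);print("board",B)
m=cv2.cvtColor(T["img"],cv2.COLOR_RGB2GRAY)
poly=np.zeros_like(m);cv2.fillPoly(poly,[np.array([(262,172),(376,172),(386,290),(262,296)])],255)
bg=cv2.medianBlur(m,51)
k=((cv2.absdiff(m,bg)>18)&(poly>0)).astype(np.uint8)
k=cv2.morphologyEx(k,cv2.MORPH_CLOSE,np.ones((3,3)))
for c in cv2.findContours(k,cv2.RETR_EXTERNAL,cv2.CHAIN_APPROX_NONE)[0]:
    if cv2.contourArea(c)<100:continue
    w=plane(T,c[:,0,:],23)[:,:2].astype(np.float32)
    print("ring",cv2.minAreaRect(w),w.min(0),w.max(0))
f=T["img"][130:310,190:450];cv2.imwrite("pics/crop.png",cv2.resize(f,None,fx=3,fy=3,interpolation=2)[:,:,::-1])
E
```

```text
[[ 385.7  131.7   10.9]
 [ 395.5 -128.    10.1]
 [ 714.1 -116.1   13.5]
 [ 704.5  142.5   17.9]
 [ 588.7   26.6   23.8]
 [ 518.    43.5   22. ]
 [ 454.8  -53.4   16.6]
 [ 673.2  -54.8   49.9]
 [ 670.7   60.6   75.5]]
board [[ 385.1  131.2   20. ]
 [ 394.2 -128.2   20. ]
 [ 711.3 -116.4   20. ]
 [ 704.6  143.3   20. ]]
ring ((456.0274658203125, -55.490577697753906), (46.81348419189453, 35.94102478027344), 6.259965419769287) [432.3 -74.2] [477.7 -36.1]
ring ((515.8128662109375, 42.08867645263672), (35.87031173706055, 47.53935241699219), 81.06967163085938) [493.5  24.7] [541.4  62.2]
ring ((585.4635009765625, 29.85780143737793), (47.062042236328125, 36.604496002197266), 29.88750457763672) [564.9   3.9] [611.8  49. ]
```

>>> send_rows(moves=[[[0.0167, 0.0328, -0.0065, 0, 0, 0.0845, -0.5], [0.0167, 0.0328, -0.0065, 0, 0, 0.0845, -0.5], [0.0167, 0.0328, -0.0065, 0, 0, 0.0845, -0.5], [0.0167, 0.0328, -0.0065, 0, 0, 0.0845, -0.5], [0.0167, 0.0328, -0.0065, 0, 0, 0.0845, -0.5], [0.0167, 0.0328, -0.0065, 0, 0, 0.0845, -0.5], [0.0167, 0.0328, -0.0065, 0, 0, 0.0845, -0.5], [0.0167, 0.0328, -0.0065, 0, 0, 0.0845, -0.5]]])

```text
clock: 0.9
eef_pos: [342.8, -325.2, 195.9]
tcp_rot: [-3.141, -0.0, 1.02]
contact_force: [0.3, -0.5, 0.3]
opening: 0.249
grasp_force: 0.0
```

>>> send_rows(moves=[[[0.0167, 0.0328, -0.0065, 0, 0, 0.0845, -0.5], [0.0167, 0.0328, -0.0065, 0, 0, 0.0845, -0.5], [0.0167, 0.0328, -0.0065, 0, 0, 0.0845, -0.5], [0.0167, 0.0328, -0.0065, 0, 0, 0.0845, -0.5], [0.0167, 0.0328, -0.0065, 0, 0, 0.0845, -0.5], [0.0167, 0.0328, -0.0065, 0, 0, 0.0845, -0.5], [0.0167, 0.0328, -0.0065, 0, 0, 0.0845, -0.5], [0, 0, 0, 0, 0, 0, -0.5], [0, 0, 0, 0, 0, 0, -0.5]]])

```text
clock: 1.8
eef_pos: [459.2, -96.4, 150.4]
tcp_rot: [-3.14, -0.0, 1.61]
contact_force: [-0.4, 0.3, 0.2]
opening: 0.255
grasp_force: 0.0
```

Run:
```python
from rig import *
import cv2,pickle
s=sense();f=grab_frame("wrist");cv2.imwrite("pics/w1.png",f["img"][:,:,::-1]);pickle.dump((s,f),open("w1.pkl","wb"))
print(s["eef_pos"],s["tcp_rot"],f["mtx"],f["T_tool_cam"])
```

```text
[459.20632195 -96.37923646 150.40833832] [-3.14049355e+00 -9.78836862e-05  1.60986474e+00] [[358.17553507   0.         318.73057507]
 [  0.         358.17553507 237.40957497]
 [  0.           0.           1.        ]] [[-5.67754035e-04 -9.62282890e-01 -2.72050211e-01  6.85122131e+01]
 [ 9.99999817e-01 -4.89822695e-04 -3.54368158e-04 -2.99817707e-01]
 [ 2.07746048e-04 -2.72050362e-01  9.62282992e-01 -1.26554127e+02]
 [ 0.00000000e+00  0.00000000e+00  0.00000000e+00  1.00000000e+00]]
```

View pics/w1.png

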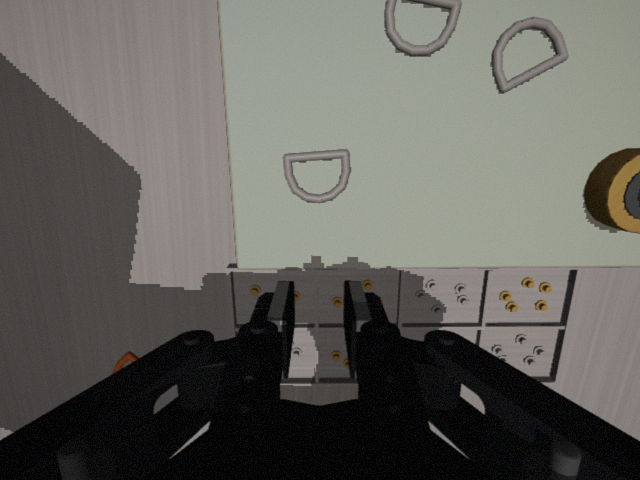

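View pics/crop.png

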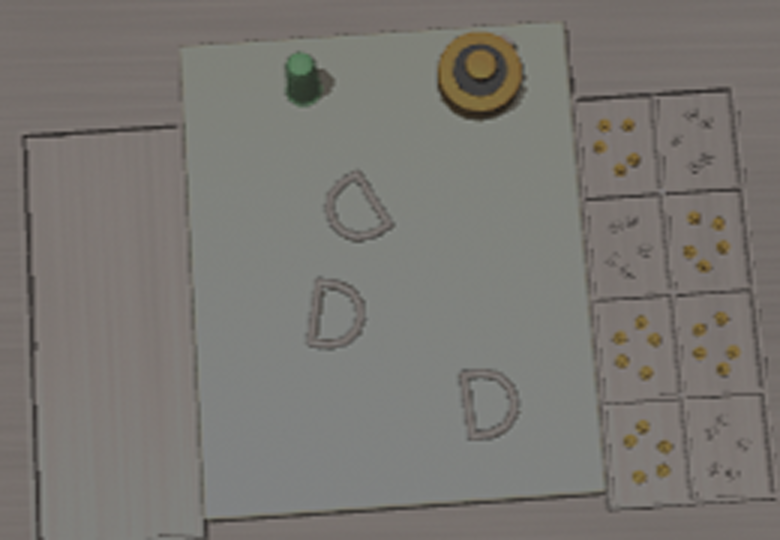

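The wrist view shows ring 3 at about (318,176), centred in front of the fingers with its bow towards them. Its bow edge comes out at y≈-73, which agrees with the top view. Next I'll lower the tool.

>>> send_rows(moves=[[[-0.001, -0.001, -0.03, 0, 0, 0, -0.5], [-0.001, -0.001, -0.03, 0, 0, 0, -0.5], [0, 0, -0.03, 0, 0, 0, -0.5], [0, 0, -0.0165, 0, 0, 0, -0.5], [0, 0, 0, 0, 0, 0, -0.5], [0, 0, -0.001, 0, 0, 0, -0.5], [0, 0, 0, 0, 0, 0, -0.5]]])

```text
clock: 2.55
eef_pos: [458.0, -99.7, 44.3]
tcp_rot: [3.14, 0.0, 1.607]
contact_force: [0.6, 0.0, -0.6]
opening: 0.253
grasp_force: 0.0
```

>>> send_rows(moves=[[[0, 0, -0.001, 0, 0, 0, -0.5], [0, 0, 0, 0, 0, 0, -0.5]]])

```text
clock: 2.75
eef_pos: [457.9, -99.2, 43.0]
tcp_rot: [3.14, 0.0, 1.608]
contact_force: [-0.8, -0.1, 0.1]
opening: 0.247
grasp_force: 0.0
```

>>> send_rows(moves=[[[0, 0, -0.001, 0, 0, 0, -0.5], [0, 0, 0, 0, 0, 0, -0.5]]])

```text
clock: 2.95
eef_pos: [457.5, -99.0, 41.4]
tcp_rot: [3.141, 0.0, 1.608]
contact_force: [0.1, -0.3, -0.3]
opening: 0.25
grasp_force: 0.0
```

>>> send_rows(moves=[[[0, 0, -0.001, 0, 0, 0, -0.5], [0, 0, 0, 0, 0, 0, -0.5]]])

```text
clock: 3.15
eef_pos: [457.3, -99.0, 40.2]
tcp_rot: [-3.141, -0.0, 1.608]
contact_force: [-0.3, -0.2, -0.3]
opening: 0.25
grasp_force: 0.0
```

>>> send_rows(moves=[[[0, 0, -0.001, 0, 0, 0, -0.5], [0, 0, 0, 0, 0, 0, -0.5]]])

```text
clock: 3.35
eef_pos: [457.3, -99.0, 39.1]
tcp_rot: [-3.141, -0.0, 1.608]
contact_force: [0.6, 0.6, -0.7]
opening: 0.25
grasp_force: 0.0
```

>>> send_rows(moves=[[[0, 0, -0.001, 0, 0, 0, -0.5], [0, 0, 0, 0, 0, 0, -0.5]]])

```text
clock: 3.55
eef_pos: [457.3, -99.0, 38.1]
tcp_rot: [-3.141, -0.0, 1.608]
contact_force: [0.8, -0.3, 0.3]
opening: 0.249
grasp_force: 0.0
```

>>> send_rows(moves=[[[0, 0, -0.001, 0, 0, 0, -0.5], [0, 0, 0, 0, 0, 0, -0.5]]])

```text
clock: 3.75
eef_pos: [457.4, -99.1, 37.2]
tcp_rot: [-3.142, -0.0, 1.608]
contact_force: [-0.7, 0.0, 0.3]
opening: 0.248
grasp_force: 0.0
```

>>> send_rows(moves=[[[0, 0, -0.001, 0, 0, 0, -0.5], [0, 0, 0, 0, 0, 0, -0.5]]])

```text
clock: 3.95
eef_pos: [457.5, -99.1, 37.1]
tcp_rot: [3.142, 0.0, 1.608]
contact_force: [-3.3, 0.2, 16.1]
opening: 0.25
grasp_force: 7.9
```

>>> send_rows(moves=[[[0, 0, -0.001, 0, 0, 0, -0.5], [0, 0, 0, 0, 0, 0, -0.5]]])

```text
clock: 4.15
eef_pos: [457.5, -99.1, 37.0]
tcp_rot: [3.141, 0.0, 1.608]
contact_force: [-8.1, 1.4, 33.2]
opening: 0.247
grasp_force: 16.6
```

>>> send_rows(moves=[[[0, 0, 0.004, 0, 0, 0, -0.5], [0, 0, 0, 0, 0, 0, -0.5], [-0.0003, 0.006, 0, 0, 0, 0, -0.5], [-0.0004, 0.01, 0, 0, 0, 0, -0.5], [-0.0004, 0.01, 0, 0, 0, 0, -0.5], [-0.0004, 0.01, 0, 0, 0, 0, -0.5], [-0.0004, 0.01, 0, 0, 0, 0, -0.5], [-0.0004, 0.01, 0, 0, 0, 0, -0.5], [-0.0004, 0.01, 0, 0, 0, 0, -0.5]]])

```text
clock: 5.05
eef_pos: [454.6, -32.0, 39.3]
tcp_rot: [-3.142, -0.0, 1.609]
contact_force: [-0.0, -0.4, 1.1]
opening: 0.248
grasp_force: 0.0
```

>>> send_rows(moves=[[[-0.0004, 0.01, 0, 0, 0, 0, -0.5], [-0.0004, 0.01, 0, 0, 0, 0, -0.5], [-0.0004, 0.01, 0, 0, 0, 0, -0.5], [-0.0004, 0.01, 0, 0, 0, 0, -0.5], [-0.0004, 0.01, 0, 0, 0, 0, -0.5], [-0.0004, 0.01, 0, 0, 0, 0, -0.5], [-0.0004, 0.01, 0, 0, 0, 0, -0.5], [-0.0004, 0.01, 0, 0, 0, 0, -0.5], [-0.0004, 0.01, 0, 0, 0, 0, -0.5], [0, 0, 0, 0, 0, 0, -0.5]]])

```text
clock: 6.05
eef_pos: [451.1, 58.0, 39.3]
tcp_rot: [3.141, -0.0, 1.609]
contact_force: [0.0, -1.0, -0.4]
opening: 0.247
grasp_force: 0.0
```

Run:
```python
from rig import *
import cv2
f=grab_frame("wrist");cv2.imwrite("pics/w2.png",f["img"][:,:,::-1])
```

```text
(no output)
```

View pics/w2.png

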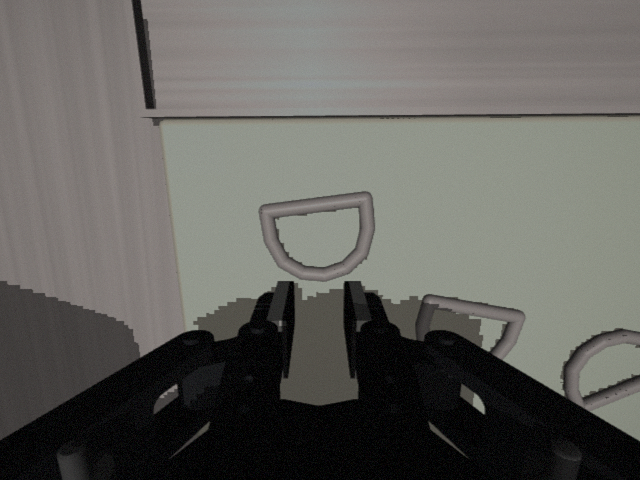

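The wrist view shows ring 3 just ahead of the fingers at (318,235), still square to them. The board edge is at row 117, and rings 2 and 1 lie clear to the right. I'll keep pushing.

>>> send_rows(moves=[[[-0.0003, 0.008, 0, 0, 0, 0, -0.5], [-0.0003, 0.008, 0, 0, 0, 0, -0.5], [-0.0003, 0.007, 0, 0, 0, 0, -0.5], [-0.0002, 0.006, 0, 0, 0, 0, -0.5], [-0.0002, 0.006, 0, 0, 0, 0, -0.5], [-0.0002, 0.006, 0, 0, 0, 0, -0.5], [-0.0002, 0.006, 0, 0, 0, 0, -0.5], [-0.0002, 0.006, 0, 0, 0, 0, -0.5], [-0.0002, 0.006, 0, 0, 0, 0, -0.5], [-0.0002, 0.006, 0, 0, 0, 0, -0.5]]])

```text
clock: 7.1
eef_pos: [448.8, 122.4, 39.3]
tcp_rot: [-3.142, -0.0, 1.608]
contact_force: [0.1, 0.5, -0.7]
opening: 0.251
grasp_force: 0.0
```

>>> send_rows(moves=[[[-0.0002, 0.006, 0, 0, 0, 0, -0.5], [-0.0002, 0.006, 0, 0, 0, 0, -0.5], [-0.0002, 0.006, 0, 0, 0, 0, -0.5], [-0.0002, 0.006, 0, 0, 0, 0, -0.5], [-0.0002, 0.006, 0, 0, 0, 0, -0.5], [-0.0002, 0.006, 0, 0, 0, 0, -0.5], [0, 0, 0, 0, 0, 0, -0.5], [0, 0, 0.02, 0, 0, 0, -0.5], [0, 0, 0.04, 0, 0, 0, -0.5]]])

```text
clock: 8.0
eef_pos: [445.6, 157.2, 97.8]
tcp_rot: [-3.136, 0.002, 1.608]
contact_force: [0.5, 0.1, 0.6]
opening: 0.252
grasp_force: 0.0
```

>>> send_rows(moves=[[[0.0143, -0.0306, 0, 0, 0, 0, -0.5], [0.0143, -0.0306, 0, 0, 0, 0, -0.5], [0.0143, -0.0306, 0, 0, 0, 0, -0.5], [0.0143, -0.0306, 0, 0, 0, 0, -0.5], [0.0143, -0.0306, 0, 0, 0, 0, -0.5], [0, 0, 0, 0, 0, 0, -0.5], [0, 0, 0, 0, 0, 0, -0.5]]])

```text
clock: 8.7
eef_pos: [518.9, 4.4, 99.1]
tcp_rot: [-3.141, -0.0, 1.606]
contact_force: [-0.4, 0.5, 0.1]
opening: 0.253
grasp_force: 0.0
```

Run:
```python
from rig import *
import cv2
print(sense()["eef_pos"])
f=grab_frame("wrist");cv2.imwrite("pics/w3.png",f["img"][:,:,::-1])
```

```text
[518.93360659   4.38343708  99.12095266]
```

View pics/w3.png

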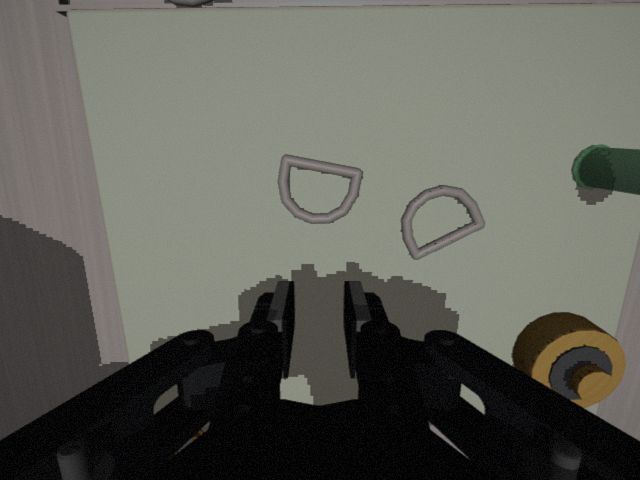

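Ring 2 is centred ahead of the fingers at (318,190), and its bow edge comes out at y≈25. Ring 1 at (443,222) is clear to the side, and ring 3 shows beyond the edge at (188,0). I'll lower and push ring 2.

>>> send_rows(moves=[[[-0.001, 0, -0.03, 0, 0, 0, -0.5], [-0.001, 0, -0.025, 0, 0, 0, -0.5], [0, 0, -0.005, 0, 0, 0, -0.5], [0, 0, 0, 0, 0, 0, -0.5], [0, 0, 0, 0, 0, 0, -0.5]]])

```text
clock: 9.25
eef_pos: [517.5, 5.5, 40.0]
tcp_rot: [3.141, -0.0, 1.609]
contact_force: [-0.3, 0.4, 0.1]
opening: 0.253
grasp_force: 0.0
```

>>> send_rows(moves=[[[-0.0002, 0.006, 0, 0, 0, 0, -0.5], [-0.0003, 0.008, 0, 0, 0, 0, -0.5], [-0.0003, 0.008, 0, 0, 0, 0, -0.5], [-0.0003, 0.008, 0, 0, 0, 0, -0.5], [-0.0003, 0.008, 0, 0, 0, 0, -0.5], [-0.0003, 0.008, 0, 0, 0, 0, -0.5], [-0.0003, 0.008, 0, 0, 0, 0, -0.5], [-0.0003, 0.008, 0, 0, 0, 0, -0.5], [-0.0003, 0.008, 0, 0, 0, 0, -0.5], [-0.0003, 0.008, 0, 0, 0, 0, -0.5]]])

```text
clock: 10.25
eef_pos: [514.1, 83.6, 39.2]
tcp_rot: [-3.141, -0.0, 1.608]
contact_force: [0.5, -0.2, 0.8]
opening: 0.253
grasp_force: 0.2
```

>>> send_rows(moves=[[[-0.0002, 0.006, 0, 0, 0, 0, -0.5], [-0.0002, 0.006, 0, 0, 0, 0, -0.5], [-0.0002, 0.006, 0, 0, 0, 0, -0.5], [-0.0002, 0.006, 0, 0, 0, 0, -0.5], [-0.0002, 0.006, 0, 0, 0, 0, -0.5], [-0.0002, 0.006, 0, 0, 0, 0, -0.5], [-0.0002, 0.006, 0, 0, 0, 0, -0.5], [-0.0002, 0.006, 0, 0, 0, 0, -0.5], [-0.0002, 0.006, 0, 0, 0, 0, -0.5], [-0.0002, 0.006, 0, 0, 0, 0, -0.5]]])

```text
clock: 11.25
eef_pos: [512.2, 143.4, 39.3]
tcp_rot: [-3.142, 0.0, 1.608]
contact_force: [-0.2, -0.7, 0.4]
opening: 0.249
grasp_force: 0.0
```

>>> send_rows(moves=[[[-0.0002, 0.006, 0, 0, 0, 0, -0.5], [-0.0002, 0.006, 0, 0, 0, 0, -0.5], [-0.0002, 0.006, 0, 0, 0, 0, -0.5], [0, 0, 0, 0, 0, 0, -0.5], [0, 0, 0.02, 0, 0, 0, -0.5], [0, 0, 0.04, 0, 0, 0, -0.5], [0, 0, 0, 0, 0, 0, -0.5]]])

```text
clock: 11.95
eef_pos: [514.2, 161.7, 103.2]
tcp_rot: [3.135, -0.002, 1.608]
contact_force: [-0.2, -1.1, 0.0]
opening: 0.252
grasp_force: 0.0
```

>>> send_rows(moves=[[[0.0125, -0.03, 0, 0, 0, 0, -0.5], [0.0125, -0.03, 0, 0, 0, 0, -0.5], [0.0125, -0.03, 0, 0, 0, 0, -0.5], [0.0125, -0.03, 0, 0, 0, 0, -0.5], [0.0125, -0.03, 0, 0, 0, 0, -0.5], [0.0125, -0.03, 0, 0, 0, 0, -0.5], [0, 0, 0, 0, 0, 0, -0.5], [0, 0, 0, 0, 0, 0, -0.5]]])

```text
clock: 12.75
eef_pos: [586.3, -19.6, 98.7]
tcp_rot: [-3.141, -0.0, 1.607]
contact_force: [-0.8, -0.3, 0.2]
opening: 0.251
grasp_force: 0.0
```

Run:
```python
from rig import *
import cv2
print(sense()["eef_pos"])
f=grab_frame("wrist");cv2.imwrite("pics/w4.png",f["img"][:,:,::-1])
```

```text
[586.28171118 -19.64025122  98.72259199]
```

View pics/w4.png

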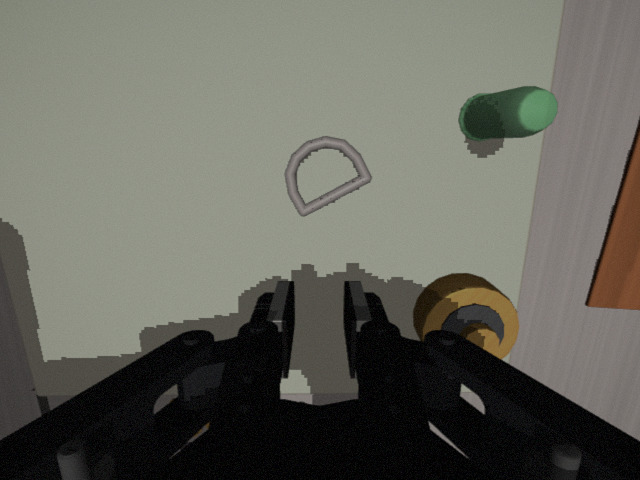

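Ring 1 is at (328,180), with the low corner of its bar at (304,215) in front of the left finger. The tape (465,315) and sleeve (490,115) are clear to the right. I'll lower and push ring 1.

>>> send_rows(moves=[[[0.001, 0, -0.03, 0, 0, 0, -0.5], [0.001, 0, -0.025, 0, 0, 0, -0.5], [0, 0, -0.005, 0, 0, 0, -0.5], [0, 0, 0, 0, 0, 0, -0.5], [0, 0, 0, 0, 0, 0, -0.5]]])

```text
clock: 13.3
eef_pos: [588.6, -18.3, 39.8]
tcp_rot: [3.141, -0.0, 1.609]
contact_force: [0.6, 0.6, 0.6]
opening: 0.253
grasp_force: 0.0
```

>>> send_rows(moves=[[[-0.0002, 0.006, 0, 0, 0, 0, -0.5], [-0.0002, 0.006, 0, 0, 0, 0, -0.5], [-0.0002, 0.006, 0, 0, 0, 0, -0.5], [-0.0002, 0.006, 0, 0, 0, 0, -0.5], [-0.0002, 0.006, 0, 0, 0, 0, -0.5], [-0.0003, 0.008, 0, 0, 0, 0, -0.5], [-0.0003, 0.008, 0, 0, 0, 0, -0.5], [-0.0003, 0.008, 0, 0, 0, 0, -0.5], [-0.0003, 0.008, 0, 0, 0, 0, -0.5], [-0.0003, 0.008, 0, 0, 0, 0, -0.5]]])

```text
clock: 14.3
eef_pos: [586.0, 51.7, 39.2]
tcp_rot: [-3.142, 0.0, 1.608]
contact_force: [-0.0, -0.8, 0.2]
opening: 0.249
grasp_force: 0.1
```

Run:
```python
from rig import *
import cv2
print(sense()["eef_pos"])
f=grab_frame("wrist");cv2.imwrite("pics/w5.png",f["img"][:,:,::-1])
```

```text
[586.03788653  51.69093658  39.24352548]
```

View pics/w5.png

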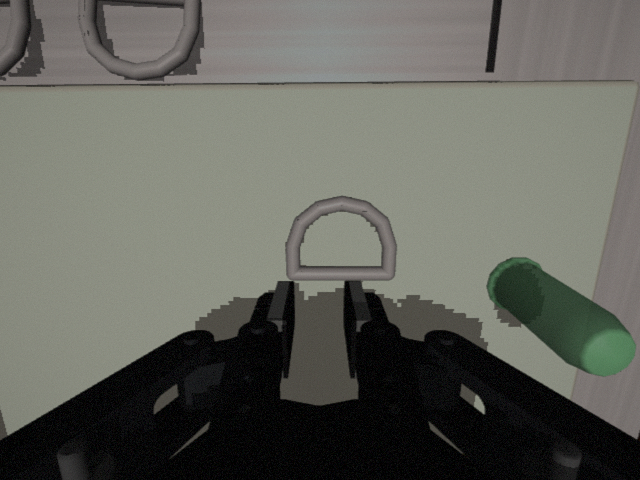

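Ring 1 is now flush against both fingers at (341,240). Rings 3 and 2 lie in the tray (top left), with ring 2's bow at y≈143, inside the tray wall. I'll finish the push.

>>> send_rows(moves=[[[-0.0003, 0.007, 0, 0, 0, 0, -0.5], [-0.0003, 0.008, 0, 0, 0, 0, -0.5], [-0.0003, 0.008, 0, 0, 0, 0, -0.5], [-0.0003, 0.007, 0, 0, 0, 0, -0.5], [-0.0002, 0.006, 0, 0, 0, 0, -0.5], [-0.0002, 0.006, 0, 0, 0, 0, -0.5], [-0.0002, 0.006, 0, 0, 0, 0, -0.5], [-0.0002, 0.006, 0, 0, 0, 0, -0.5], [-0.0002, 0.006, 0, 0, 0, 0, -0.5], [-0.0002, 0.006, 0, 0, 0, 0, -0.5]]])

```text
clock: 15.35
eef_pos: [583.7, 117.4, 39.3]
tcp_rot: [-3.142, 0.0, 1.608]
contact_force: [0.3, 0.4, 1.2]
opening: 0.25
grasp_force: 0.1
```

>>> send_rows(moves=[[[-0.0002, 0.006, 0, 0, 0, 0, -0.5], [-0.0002, 0.006, 0, 0, 0, 0, -0.5], [-0.0002, 0.006, 0, 0, 0, 0, -0.5], [-0.0002, 0.006, 0, 0, 0, 0, -0.5], [-0.0002, 0.006, 0, 0, 0, 0, -0.5], [-0.0002, 0.006, 0, 0, 0, 0, -0.5], [-0.0002, 0.006, 0, 0, 0, 0, -0.5], [0, 0, 0, 0, 0, 0, -0.5], [0, 0, 0.02, 0, 0, 0, -0.5], [0, 0, 0.04, 0, 0, 0, -0.5]]])

```text
clock: 16.35
eef_pos: [580.1, 158.3, 97.1]
tcp_rot: [-3.136, 0.001, 1.608]
contact_force: [-0.1, 0.2, 0.2]
opening: 0.25
grasp_force: 0.0
```

>>> send_rows(moves=[[[0, 0, 0.04, 0, 0, 0, -0.5], [-0.03, -0.02, 0.03, 0, 0, 0, -0.5], [-0.03, -0.03, 0.02, 0, 0, 0, -0.5], [-0.03, -0.03, 0, 0, 0, 0, -0.5], [-0.03, -0.03, 0, 0, 0, 0, -0.5], [-0.03, -0.03, 0, 0, 0, 0, -0.5], [-0.03, -0.03, 0, 0, 0, 0, -0.5], [0, -0.03, 0, 0, 0, 0, -0.5], [0, 0, 0, 0, 0, 0, -0.5], [0, 0, 0, 0, 0, 0, -0.5]]])

```text
clock: 17.35
eef_pos: [402.4, -41.5, 189.5]
tcp_rot: [3.141, -0.0, 1.606]
contact_force: [0.1, 0.4, 0.7]
opening: 0.255
grasp_force: 0.0
```

Run:
```python
from rig import *
import cv2,numpy as np
print(sense()["eef_pos"])
a=grab_frame("wrist")["img"];b=grab_frame("scene")["img"][100:400,150:550]
b=cv2.resize(b,(400,300));a=cv2.resize(a,(400,300))
cv2.imwrite("pics/end.png",cv2.resize(np.vstack([a,b]),(400,600))[:,:,::-1])
```

```text
[402.37328646 -41.51602915 189.52712095]
```

View pics/end.png

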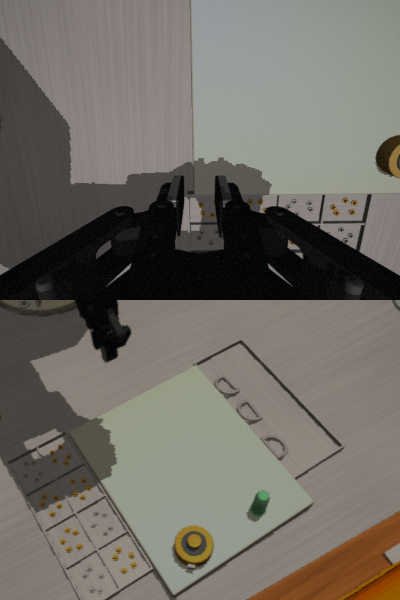

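In the scene view, all three rings look to be in the tray, and the tape and sleeve are where they started. I'll take one close check at the board edge.

Run:
```python
from rig import *
import cv2,numpy as np
t=grab_frame("top")["img"][140:315,190:330];s=grab_frame("scene")["img"][130:280,330:500]
r=lambda i:cv2.resize(i,(400,500),interpolation=cv2.INTER_CUBIC)
cv2.imwrite("pics/end2.png",np.hstack([r(t),r(s)])[:,:,::-1])
```

```text
(no output)
```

View pics/end2.png

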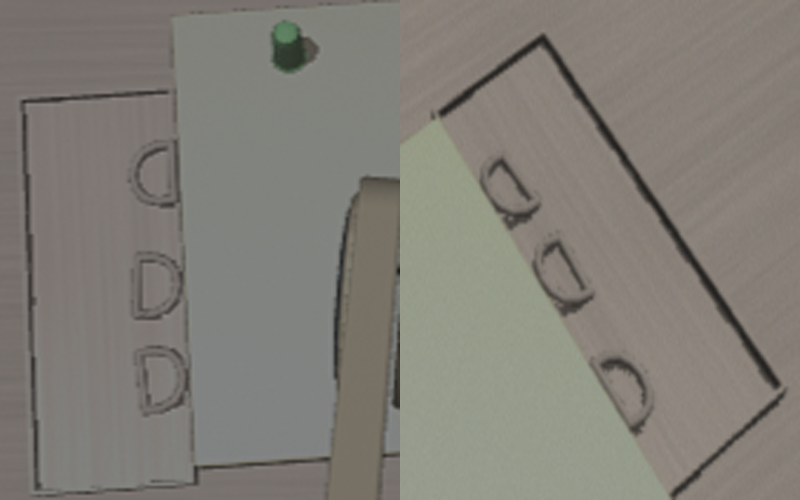

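Some of the rings' trailing ends are close to the board edge, so I'll measure whether they lie flat on the tray floor or lean on its wall. That means fitting a ring model to several wrist views.

>>> send_rows(moves=[[[0.019, 0.024, -0.006, 0, 0, 0, -0.5], [0.019, 0.024, -0.006, 0, 0, 0, -0.5], [0.019, 0.024, -0.006, 0, 0, 0, -0.5], [0.019, 0.024, -0.006, 0, 0, 0, -0.5], [0.019, 0.024, -0.006, 0, 0, 0, -0.5], [0.019, 0.024, -0.006, 0, 0, 0, -0.5], [0, 0, 0, 0, 0, 0, -0.5], [0, 0, 0, 0, 0, 0, -0.5]]])

```text
clock: 18.35
eef_pos: [515.8, 103.8, 152.6]
tcp_rot: [-3.14, 0.0, 1.611]
contact_force: [-0.4, -0.4, 0.5]
opening: 0.249
grasp_force: 0.0
```

Run:
```python
from rig import *
import pickle
s=sense();f=grab_frame("wrist");pickle.dump((s,f),open("a.pkl","wb"));print(s["eef_pos"])
```

```text
[515.77945493 103.84412876 152.640672  ]
```

>>> send_rows(moves=[[[0, -0.025, -0.015, 0, 0, 0, -0.5], [0, -0.025, -0.015, 0, 0, 0, -0.5], [0, -0.02, -0.01, 0, 0, 0, -0.5], [0, 0, 0, 0, 0, 0, -0.5], [0, 0, 0, 0, 0, 0, -0.5]]])

```text
clock: 18.9
eef_pos: [515.8, 32.4, 113.6]
tcp_rot: [-3.141, -0.0, 1.606]
contact_force: [0.2, -0.1, 0.3]
opening: 0.247
grasp_force: 0.0
```

```bash
cat > fit.py <<'E'
from rig import *
import pickle,numpy as np,cv2
from scipy.spatial.transform import Rotation as Ro
from scipy.optimize import differential_evolution as DE
s=sense();f=grab_frame("wrist");pickle.dump((s,f),open("b.pkl","wb"));print(s["eef_pos"])
V=[]
for n in "ab":
    s,f=pickle.load(open(n+".pkl","rb"));g=cv2.cvtColor(f["img"],cv2.COLOR_RGB2GRAY)
    e=cv2.Canny(cv2.GaussianBlur(g,(3,3),0),25,60)
    D=np.minimum(cv2.distanceTransform(255-e,cv2.DIST_L2,5),6)
    V.append((Ro.from_euler("xyz",s["tcp_rot"]).as_matrix(),s["eef_pos"],f["T_tool_cam"],f["mtx"],D))
# outline in ring frame: bar at -x, bow +x (elliptical), inner and outer silhouettes
def D_(off):
    a,b=18-off,23-off;xb=-18+off
    x0=-5.
    th=np.linspace(-np.pi/2,np.pi/2,40)
    bow=np.c_[x0+(a-x0)*np.cos(th),b*np.sin(th)]
    bar=np.c_[np.full(25,xb),np.linspace(-b,b,25)]
    sd=np.linspace(xb,x0,8)
    return np.r_[bow,bar,np.c_[sd,np.full(8,b)],np.c_[sd,np.full(8,-b)]]
pts=np.r_[D_(0),D_(6)];pts=np.c_[pts,np.zeros(len(pts))]
def cost(p):
    X=Ro.from_euler("ZX",[0,p[4]]).apply(Ro.from_euler("z",p[3]).apply(pts))+p[:3]
    c=0
    for R,t,T,K,D in V:
        q=((X-t)@R-T[:3,3])@T[:3,:3]@K.T;u=q[:,:2]/q[:,2:]
        c+=cv2.remap(D.astype(np.float32),u[None].astype(np.float32),None,1,borderValue=6).mean()
    return c
for x,y0 in((447,np.pi/2),(512,np.pi/2),(580,-np.pi/2)):
    yaw=-y0 if 0 else (np.pi*1.5 if y0>0 else np.pi/2)  # bow towards -y / +y
    bd=[(x-20,x+20),(140,185),(3,18),(yaw-.4,yaw+.4)]
    for nm,r in(("free",(-.5,.5)),("flat",(-.01,.01))):
        b=bd+[r]
        if nm=="flat":b[2]=(5.5,6.5)
        o=DE(cost,b,seed=1,popsize=20,maxiter=150)
        X=Ro.from_euler("X",[o.x[4]]).apply(Ro.from_euler("z",o.x[3]).apply(pts))+o.x[:3]
        k=X[:,1].argmin();print(nm,o.x.round(2),"cost",round(o.fun,2),"trail y,z",X[k,1:].round(1),"lead z",X[X[:,1].argmax(),2].round(1),"past edge",(X[:,1]-131.2-(X[:,0]-385.1)*.0378).min().round(1))
E
python3 fit.py
```

```text
[515.84907366  32.44892101 113.58729594]
free [ 4.4844e+02  1.5137e+02  1.5310e+01  4.8400e+00 -2.1000e-01] cost 1.3 trail y,z [133.7  19. ] lead z 11.1 past edge 0.1
flat [ 4.4497e+02  1.5291e+02  5.5300e+00  4.8300e+00 -1.0000e-02] cost 1.46 trail y,z [134.9   5.7] lead z 5.4 past edge 1.4
free [ 5.1171e+02  1.5676e+02  1.1450e+01  4.6800e+00 -3.0000e-01] cost 1.12 trail y,z [139.6  16.7] lead z 6.0 past edge 3.5
flat [ 5.1286e+02  1.5467e+02  5.7300e+00  4.7000e+00 -1.0000e-02] cost 1.34 trail y,z [136.7   5.9] lead z 5.6 past edge 0.6
free [ 5.9143e+02  1.5940e+02  1.1020e+01  1.6000e+00 -3.0000e-01] cost 0.94 trail y,z [141.5  16.6] lead z 5.6 past edge 3.0
flat [ 5.9135e+02  1.5933e+02  6.4800e+00  1.6300e+00 -1.0000e-02] cost 1.5 trail y,z [139.9   6.7] lead z 6.3 past edge 1.7
```

The fit shows all three rings tilted about 0.3 rad, with their trailing ends near z≈14–17. They are leaning on the tray's near rim instead of lying flat. I'll turn the gripper a quarter turn, lower one finger inside each ring and slide it further out onto the tray floor. First I'll refine the positions under that constraint.

```bash
sed -e 's/^s=sense.*$//' -e 's/("free",(-.5,.5)),("flat",(-.01,.01))/("t20",(-.21,-.19)),("t28",(-.29,-.27)),/' -e 's/if nm=="flat":b\[2\]=(5.5,6.5)/b[2]=(9,13)/' fit.py>fit2.py; python3 fit2.py
```

```text
t20 [ 4.4593e+02  1.5316e+02  9.1000e+00  4.8400e+00 -2.1000e-01] cost 1.33 trail y,z [135.5  12.9] lead z 4.8 past edge 2.0
t28 [ 4.4650e+02  1.5335e+02  1.0720e+01  4.8400e+00 -2.9000e-01] cost 1.16 trail y,z [136.1  15.9] lead z 4.8 past edge 2.6
t20 [ 5.1188e+02  1.5476e+02  9.4300e+00  4.7100e+00 -2.1000e-01] cost 1.28 trail y,z [137.2  13.2] lead z 5.7 past edge 1.1
t28 [ 5.1175e+02  1.5678e+02  1.1160e+01  4.6800e+00 -2.9000e-01] cost 1.12 trail y,z [139.5  16.3] lead z 5.8 past edge 3.5
t20 [ 5.9104e+02  1.5784e+02  1.2990e+01  1.6100e+00 -2.0000e-01] cost 1.14 trail y,z [139.2  16.7] lead z 9.4 past edge 1.1
t28 [ 5.9145e+02  1.5943e+02  1.0920e+01  1.6100e+00 -2.9000e-01] cost 0.96 trail y,z [141.4  16.3] lead z 5.8 past edge 3.1
```

>>> send_rows(moves=[[[0, 0.012, 0, 0, 0, -0.13, -0.5], [0, 0.012, 0, 0, 0, -0.13, -0.5], [0, 0.012, 0, 0, 0, -0.13, -0.5], [0, 0.012, 0, 0, 0, -0.13, -0.5], [0, 0.012, 0, 0, 0, -0.13, -0.5], [0, 0.012, 0, 0, 0, -0.13, -0.5]]])

```text
clock: 19.55
eef_pos: [516.5, 106.4, 114.1]
tcp_rot: [3.141, -0.001, 0.824]
contact_force: [0.6, -0.2, 0.2]
opening: 0.25
grasp_force: 0.0
```

>>> send_rows(moves=[[[0, 0.012, 0, 0, 0, -0.13, -0.5], [0, 0.012, 0, 0, 0, -0.13, -0.5], [0, 0.012, 0, 0, 0, -0.13, -0.5], [0, 0.012, 0, 0, 0, -0.13, -0.5], [0, 0.012, 0, 0, 0, -0.13, -0.5], [0, 0.01, 0, 0, 0, -0.14, -0.5], [0, 0, 0, 0, 0, 0, -0.5], [0, 0, 0, 0, 0, 0, -0.5]]])

```text
clock: 20.35
eef_pos: [516.2, 175.5, 113.8]
tcp_rot: [-3.141, -0.001, 0.044]
contact_force: [0.3, 0.4, 0.3]
opening: 0.247
grasp_force: 0.0
```

>>> send_rows(moves=[[[-0.0022, 0, -0.03, 0, 0, 0, -0.5], [-0.0022, 0, -0.03, 0, 0, 0, -0.5], [0, 0, -0.01, 0, 0, 0, -0.5], [0, 0, 0, 0, 0, 0, -0.5], [0, 0, 0, 0, 0, 0, -0.5]]])

```text
clock: 20.85
eef_pos: [512.5, 174.9, 44.1]
tcp_rot: [-3.141, -0.001, 0.039]
contact_force: [0.0, 0.9, 0.7]
opening: 0.247
grasp_force: 0.0
```

>>> send_rows(moves=[[[0, 0, -0.004, 0, 0, 0, -0.5], [0, 0, -0.004, 0, 0, 0, -0.5], [0, 0, -0.004, 0, 0, 0, -0.5], [0, 0, 0, 0, 0, 0, -0.5]]])

```text
clock: 21.25
eef_pos: [511.7, 174.9, 31.0]
tcp_rot: [3.141, 0.0, 0.038]
contact_force: [0.0, -0.1, -0.9]
opening: 0.25
grasp_force: 0.0
```

>>> send_rows(moves=[[[0, 0, -0.004, 0, 0, 0, -0.5], [0, 0, -0.003, 0, 0, 0, -0.5], [0, 0, 0, 0, 0, 0, -0.5], [0, 0, 0, 0, 0, 0, -0.5]]])

```text
clock: 21.65
eef_pos: [511.8, 174.9, 24.1]
tcp_rot: [3.142, 0.0, 0.038]
contact_force: [0.1, -0.3, -0.1]
opening: 0.249
grasp_force: 0.0
```

>>> send_rows(moves=[[[0, 0, -0.001, 0, 0, 0, -0.5], [-0.0001, 0.004, 0, 0, 0, 0, -0.5], [-0.0001, 0.004, 0, 0, 0, 0, -0.5], [-0.0002, 0.005, 0, 0, 0, 0, -0.5], [-0.0002, 0.005, 0, 0, 0, 0, -0.5], [-0.0002, 0.005, 0, 0, 0, 0, -0.5], [-0.0002, 0.005, 0, 0, 0, 0, -0.5], [0, 0, 0, 0, 0, 0, -0.5], [0, 0, 0, 0, 0, 0, -0.5]]])

```text
clock: 22.55
eef_pos: [510.8, 203.1, 23.2]
tcp_rot: [3.142, 0.0, 0.039]
contact_force: [-0.7, -0.8, -0.6]
opening: 0.252
grasp_force: 0.0
```

>>> send_rows(moves=[[[0, -0.004, 0, 0, 0, 0, -0.5], [0, 0, 0, 0, 0, 0, -0.5], [0, 0, 0.01, 0, 0, 0, -0.5], [0, 0, 0.03, 0, 0, 0, -0.5], [0, 0, 0.03, 0, 0, 0, -0.5], [0, 0, 0, 0, 0, 0, -0.5]]])

```text
clock: 23.15
eef_pos: [513.4, 199.8, 97.5]
tcp_rot: [-3.139, -0.006, 0.038]
contact_force: [0.2, 0.9, 0.6]
opening: 0.255
grasp_force: 0.0
```

>>> send_rows(moves=[[[0.02, -0.007, 0, 0, 0, 0, -0.5], [0.02, -0.007, 0, 0, 0, 0, -0.5], [0.02, -0.007, 0, 0, 0, 0, -0.5], [0.02, -0.006, 0, 0, 0, 0, -0.5], [0, 0, -0.025, 0, 0, 0, -0.5], [0, 0, -0.025, 0, 0, 0, -0.5], [0, 0, 0, 0, 0, 0, -0.5], [0, 0, 0, 0, 0, 0, -0.5]]])

```text
clock: 23.95
eef_pos: [590.5, 171.8, 43.2]
tcp_rot: [3.141, 0.001, 0.038]
contact_force: [0.4, -0.1, 0.0]
opening: 0.25
grasp_force: 0.0
```

>>> send_rows(moves=[[[0, 0, -0.004, 0, 0, 0, -0.5], [0, 0, -0.004, 0, 0, 0, -0.5], [0, 0, -0.004, 0, 0, 0, -0.5], [0, 0, 0, 0, 0, 0, -0.5]]])

```text
clock: 24.35
eef_pos: [590.7, 171.9, 31.1]
tcp_rot: [3.142, 0.0, 0.038]
contact_force: [-0.3, 0.0, -1.3]
opening: 0.25
grasp_force: 0.0
```

>>> send_rows(moves=[[[0, 0, -0.004, 0, 0, 0, -0.5], [0, 0, -0.002, 0, 0, 0, -0.5], [0, 0, 0, 0, 0, 0, -0.5], [0, 0, 0, 0, 0, 0, -0.5]]])

```text
clock: 24.75
eef_pos: [590.9, 172.0, 25.2]
tcp_rot: [3.142, 0.0, 0.038]
contact_force: [0.5, -0.1, 0.2]
opening: 0.251
grasp_force: 0.0
```

>>> send_rows(moves=[[[0, 0, -0.002, 0, 0, 0, -0.5], [-0.0001, 0.004, 0, 0, 0, 0, -0.5], [-0.0001, 0.004, 0, 0, 0, 0, -0.5], [-0.0002, 0.005, 0, 0, 0, 0, -0.5], [-0.0002, 0.005, 0, 0, 0, 0, -0.5], [-0.0002, 0.005, 0, 0, 0, 0, -0.5], [-0.0002, 0.005, 0, 0, 0, 0, -0.5], [-0.0002, 0.004, 0, 0, 0, 0, -0.5], [0, 0, 0, 0, 0, 0, -0.5], [0, 0, 0, 0, 0, 0, -0.5]]])

```text
clock: 25.75
eef_pos: [589.6, 204.0, 23.3]
tcp_rot: [3.142, 0.0, 0.039]
contact_force: [-0.4, 0.2, 0.5]
opening: 0.253
grasp_force: 0.0
```

>>> send_rows(moves=[[[0, -0.004, 0, 0, 0, 0, -0.5], [0, 0, 0, 0, 0, 0, -0.5], [0, 0, 0.01, 0, 0, 0, -0.5], [0, 0, 0.03, 0, 0, 0, -0.5], [0, 0, 0.03, 0, 0, 0, -0.5], [0, 0, 0, 0, 0, 0, -0.5], [-0.0283, -0.0062, 0, 0, 0, 0, -0.5], [-0.0283, -0.0062, 0, 0, 0, 0, -0.5], [-0.0283, -0.0062, 0, 0, 0, 0, -0.5], [-0.0283, -0.0062, 0, 0, 0, 0, -0.5]]])

```text
clock: 26.75
eef_pos: [475.2, 174.7, 93.3]
tcp_rot: [-3.142, 0.0, 0.038]
contact_force: [0.0, -0.6, -0.5]
opening: 0.25
grasp_force: 0.0
```

>>> send_rows(moves=[[[-0.0283, -0.0062, 0, 0, 0, 0, -0.5], [0, 0, -0.025, 0, 0, 0, -0.5], [0, 0, -0.025, 0, 0, 0, -0.5], [0, 0, 0, 0, 0, 0, -0.5], [0, 0, 0, 0, 0, 0, -0.5]]])

```text
clock: 27.25
eef_pos: [448.0, 168.8, 43.4]
tcp_rot: [3.141, 0.001, 0.038]
contact_force: [-0.8, 0.6, -0.1]
opening: 0.253
grasp_force: 0.0
```

Ring 3 needs the tool at (446.5, 172), so I'll shift +3 mm in y and -1.5 mm in x.

>>> send_rows(moves=[[[-0.0015, 0.003, 0, 0, 0, 0, -0.5], [0, 0, -0.004, 0, 0, 0, -0.5], [0, 0, -0.004, 0, 0, 0, -0.5], [0, 0, -0.004, 0, 0, 0, -0.5], [0, 0, 0, 0, 0, 0, -0.5]]])

```text
clock: 27.75
eef_pos: [446.4, 171.8, 30.8]
tcp_rot: [3.141, 0.001, 0.038]
contact_force: [-0.4, -1.2, 0.5]
opening: 0.251
grasp_force: 0.0
```

>>> send_rows(moves=[[[0, 0, -0.004, 0, 0, 0, -0.5], [0, 0, -0.002, 0, 0, 0, -0.5], [0, 0, 0, 0, 0, 0, -0.5], [0, 0, 0, 0, 0, 0, -0.5]]])

```text
clock: 28.15
eef_pos: [446.7, 171.9, 25.2]
tcp_rot: [3.142, 0.0, 0.038]
contact_force: [0.4, -0.2, -1.2]
opening: 0.252
grasp_force: 0.0
```

>>> send_rows(moves=[[[0, 0, -0.002, 0, 0, 0, -0.5], [-0.0001, 0.004, 0, 0, 0, 0, -0.5], [-0.0001, 0.004, 0, 0, 0, 0, -0.5], [-0.0002, 0.005, 0, 0, 0, 0, -0.5], [-0.0002, 0.005, 0, 0, 0, 0, -0.5], [-0.0002, 0.005, 0, 0, 0, 0, -0.5], [-0.0002, 0.005, 0, 0, 0, 0, -0.5], [-0.0001, 0.002, 0, 0, 0, 0, -0.5], [0, 0, 0, 0, 0, 0, -0.5], [0, 0, 0, 0, 0, 0, -0.5]]])

```text
clock: 29.15
eef_pos: [445.5, 201.9, 23.2]
tcp_rot: [3.141, 0.0, 0.039]
contact_force: [0.0, 0.4, 0.1]
opening: 0.253
grasp_force: 0.0
```

>>> send_rows(moves=[[[0, -0.004, 0, 0, 0, 0, -0.5], [0, 0, 0, 0, 0, 0, -0.5], [0, 0, 0.01, 0, 0, 0, -0.5], [0, 0, 0.03, 0, 0, 0, -0.5], [0, 0, 0.03, 0, 0, 0, -0.5], [0.0058, -0.0082, 0.0048, 0, 0, 0.131, -0.5], [0.0058, -0.0082, 0.0048, 0, 0, 0.131, -0.5], [0.0058, -0.0082, 0.0048, 0, 0, 0.131, -0.5], [0.0058, -0.0082, 0.0048, 0, 0, 0.131, -0.5], [0.0058, -0.0082, 0.0048, 0, 0, 0.131, -0.5]]])

```text
clock: 30.15
eef_pos: [474.9, 156.5, 118.3]
tcp_rot: [3.141, -0.001, 0.698]
contact_force: [0.2, 1.2, 0.6]
opening: 0.25
grasp_force: 0.0
```

>>> send_rows(moves=[[[0.0058, -0.0082, 0.0048, 0, 0, 0.131, -0.5], [0.0058, -0.0082, 0.0048, 0, 0, 0.131, -0.5], [0.0058, -0.0082, 0.0048, 0, 0, 0.131, -0.5], [0.0058, -0.0082, 0.0048, 0, 0, 0.131, -0.5], [0.0058, -0.0082, 0.0048, 0, 0, 0.131, -0.5], [0.0058, -0.0082, 0.0048, 0, 0, 0.131, -0.5], [0.0058, -0.0082, 0.0048, 0, 0, 0.131, -0.5], [0, 0, 0, 0, 0, 0, -0.5], [0, 0, 0, 0, 0, 0, -0.5]]])

```text
clock: 31.05
eef_pos: [515.1, 99.5, 151.2]
tcp_rot: [3.141, -0.0, 1.606]
contact_force: [1.2, 0.4, -0.2]
opening: 0.247
grasp_force: 0.0
```

Run:
```python
from rig import *
import pickle
s=sense();f=grab_frame("wrist");pickle.dump((s,f),open("a.pkl","wb"));print(s["eef_pos"])
```

```text
[515.05381063  99.49466782 151.24737742]
```

>>> send_rows(moves=[[[0, -0.025, -0.01, 0, 0, 0, -0.5], [0, -0.025, -0.01, 0, 0, 0, -0.5], [0, 0, 0, 0, 0, 0, -0.5], [0, 0, 0, 0, 0, 0, -0.5]]])

```text
clock: 31.5
eef_pos: [514.8, 49.7, 130.7]
tcp_rot: [-3.141, -0.0, 1.607]
contact_force: [0.3, 0.3, 0.2]
opening: 0.25
grasp_force: 0.0
```

```bash
sed -i 's/(140,185)/(145,210)/' fit.py; python3 fit.py
```

```text
[514.76821399  49.69657377 130.68066736]
free [ 4.4494e+02  1.8000e+02  4.1500e+00  4.7600e+00 -2.9000e-01] cost 1.42 trail y,z [162.7   9.2] lead z -1.2 past edge 29.3
flat [ 4.4561e+02  1.7882e+02  5.5500e+00  4.7100e+00 -1.0000e-02] cost 1.68 trail y,z [160.8   5.7] lead z 5.4 past edge 27.3
free [ 5.1170e+02  1.8074e+02  9.9400e+00  4.7400e+00 -2.4000e-01] cost 1.05 trail y,z [163.2  14.2] lead z 5.6 past edge 27.3
flat [ 5.1145e+02  1.8042e+02  5.7300e+00  4.7300e+00 -1.0000e-02] cost 1.17 trail y,z [162.4   5.9] lead z 5.6 past edge 26.4
free [ 5.8940e+02  1.8465e+02  4.9900e+00  1.6100e+00 -1.8000e-01] cost 1.25 trail y,z [166.1   8.4] lead z 1.8 past edge 28.0
flat [ 5.8958e+02  1.8347e+02  5.5100e+00  1.6300e+00 -1.0000e-02] cost 1.23 trail y,z [164.2   5.7] lead z 5.4 past edge 26.1
```

All three rings are now 26 mm or more past the board edge, well inside the tray and off its wall. The arm is clear of everything, so I'll hand it in.

```bash
python3 -c "
from rig import *
print(sense()['clock']);print(sign_off())"
```

```text
31.55
the job is handed in; nothing more can be done
None
```

The job is handed in at 31.6 s: by my last measurement all three D-rings are in the plain tray, at least 26 mm past the board edge; the fingers went nowhere near the tape measure or finger sleeve.

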